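# Bring dish 5 to the window and hold the mirror lid at 45 degrees

## Robot

A 6-joint arm with a two-finger parallel gripper is mounted at the origin on a cart in front of the work surface, level with it; the furniture and walls round the work are solid. World frame = base frame: x ahead of the robot, y to its left, z up, the work surface at z = 0. Lengths are in mm, angles in degrees, forces in N, time in s.
With the tool pointing down it reaches from about 350 to 925 mm from the base axis. Payload 6.4 kg.
Tool frame: the origin (TCP) lies midway between the tips of the shut fingers; the grasp point (between the pads) lies 19 mm behind it; z points along the fingers, y is the line along which they close (so a half turn about z gives the same grasp; the last joint's range is limited). The gripper opens to 94 mm and grips with 3 to 60 N. Pads are 16 mm wide; open, the fingers measure 119 mm over their backs; the gripper's body (75 mm by 177 mm) begins 78 mm behind the grasp point.
Start: joints at [-9.975, 14.043, 89.255, -0, 76.702, -9.975], TCP at [650.011, 0.004, 205.455] pointing down, gripper open.
Joint ranges: [-179.41, 179.41], [-58.25, 129.5], [7.25, 145.43], [-54.29, 234.29], [11.92, 165.04], [-157.13, 157.13]. Speed limits (degrees/s): [147.25, 147.25, 180, 180, 180, 180].

## Interface

Orientations are given as a 3x3 rotation matrix whose columns are the frame's x, y, z axes.
In Python, from cell import env gives the robot as it stands.
- The arm moves only by the tool jog_arm, never from a script. Its argument "moves" is a list of rows, each an object with "xyz": the shift along the tool's x, y, z normalised to -1 to 1, where 1 is 80 mm, a list of three; "yaw": the turn about the tool's z normalised to -1 to 1, where 1 is 45 degrees; "claw": the opening, from -1 (shut) to 1 (fully open). In form: [{"xyz": [x, y, z], "yaw": yaw, "claw": claw}, ...]. A call has 1 to 10 rows; each row is the pose to reach, as a shift and turn from the pose commanded when the call began, along the tool's axes at that moment; what a row does not reach only later rows make up. A row lasts 1/10 s, in which the tool goes at most 50 mm and 8.59 degrees, less where a joint would pass 70% of its speed; a pose out of reach is approached as far as the arm can. A call with a number of a shift or a turn outside -1 to 1 is refused whole. A call with a gripper value outside its range is refused whole. The fingers move at their own pace and stop on an object; "squeeze" is the grip in N (left out, the last holds). Time passes only in rows, so rows that repeat a pose let the fingers close. It gives the time, the measured TCP pose, the force, the opening and the grip force at its end, in the units of the state.
- env.observe(): the state, without advancing time (a new reading comes with each control period).
- env.snapshot(name): name is "scene" or "side" or "wrist"; returns a dict with "frame" (400x640x3 uint8, blue, green, red), "range_z" (400x640 float32, mm along the optical axis (not along the pixel's ray), 0 where there is no reading), "fx", "fy", "cx", "cy" (pixels), "D" ([k1, k2, p1, p2, k3] as OpenCV has them; the pictures are not rectified), "R" (3x3) and "t" (3): a world point X has camera coordinates R X + t; the wrist camera has in their place "mount" (4x4, takes a point from camera to tool coordinates, whose origin is the TCP and whose axes are the flange's). Camera axes: x right, y down, z forward; pixel columns grow to the right and rows downward; lengths in mm; the calibration is good to about 2 mm. A picture is of the moment at which its call begins: read the wrist's pose just before it.
- env.close_job(): hands the job in; it is judged then, once.
Trained networks look in the newest picture that a camera, given by its name, has taken for a name from the list of things; names that differ only in an ending like _2 or _b are one class to them, and where a whole thing is asked for, a point or a joint stands for the part that bears it (a point fixed in the world has none). Each returns a list of dicts, best first, with "score" (0 to 1); they miss things now and then, are a little off and sometimes report something else, mostly with a low value. They report only what shows in the picture. A call takes as long as a camera call.
- env.boxes_of(camera, target): "rect" ([centre column, centre row, width, height] in pixels, round what is visible of it).
- env.trace(camera, target): "pixels" (400x640 bool, what is visible of it) and "rect" ([centre column, centre row, width, height] in pixels, round what is visible of it).
- env.place_of(camera, target): "point" ([row, column] in pixels: a listed point, or the origin of a listed thing).
The state is a dict: "time": time; "joint_positions": joint angles; "joint_vel": joint speeds; "effort": joint torques, N m; "eef_pos": TCP position; "tcp_rot": TCP orientation; "contact_force": force on the tool from outside, world axes, zero at the start; "moment": the same for the moment, N m; "gripper_width": finger opening in mm; "gripper_force": force on a finger pad.
Only numpy, scipy, OpenCV 4.12 (cv2) and the standard library are available. Lean on these libraries where they do the work, as an engineer would, in place of code of your own. Each camera call takes 0.05 s, during which the arm holds its last target. There are 200 camera calls.

## Task

On the carousel viewer, with its lid shut, turn the indexing dial until it clicks in at number 5, so that dish 5 stands under the lid. Then lift the sprung lid by its tab to 45 degrees, so that the mirror inside it shows the dish to someone in front, and finish still holding it there, steady; the lid falls shut if it is let go. Leave the dishes, the vial, the forceps and the timer on the bench where they are.

Things in the scene. Friction and masses are not known exactly. Their poses are not given: they have to be found in the camera images.
- viewer: Carousel viewer: heavy white box with an aluminium deck, 186 x 186 mm, 70 mm high, fixed to the bench. Origin: centre of its underside; z up; x from its front (lid side) to its back; y to the left seen from the front. The front half of the deck has a hinged aluminium lid; a black dial stands in the middle of the deck, on the vertical axis through the origin.
- dial (a joint): Angle of the dial and of the eight-dish carousel on its shaft (rad). Grows counterclockwise seen from above, from a stop at 0 (number 1) to a stop at 5.498 (number 8). Number n clicks in at 0.785 (n - 1): 5 is at 3.142. A sprung roller (0.12 Nm to leave a click) pulls it into the nearest click; little friction. It starts at 2, 3 or 4, now and then balanced between two.
- dial_grip (a point): On the dial's axis, 96 mm above the bench, the height to grip. The grip is a black upright bar, 42 mm long (this point's x) and 14 mm thick (its y), from 77 to 110 mm above the bench, over a flat flange 60 mm across. It turns with the dial; its x is the viewer's x at dial 0. A white line on the bar's top marks its +x half; at number 5 that half points to the lid.
- lid_angle (a joint): Opening angle of the lid (rad): 0 shut (level), 0.785 at 45 degrees, stop at 1.40. Its front edge rises, about a level hinge along the viewer's y. It is sprung shut: the tab needs about 3 N at first, 5 to 6 N at 45 degrees; it never stays open by itself.
- lid: The sprung lid with its tab. Origin: middle of its hinge line, 34 mm in front of the dial's axis, 73.5 mm above the bench; axes as the viewer's when shut, tipping with the lid about y. The aluminium plate is 84 mm wide, reaches 58 mm from the hinge to its front edge and is 5 mm thick; a mirror is fixed under it.
- lid_tab (a point): Centre of the lid's lifting tab: a black block in front of the lid, in its plane, free all round and below; 78 mm from the hinge and, when shut, 74 mm above the bench. 47 mm along x (44 mm clear of the box), 40 mm along y, 12 mm thick along z; axes as the lid's. Pinched by its two side faces (across y) it pivots between the fingers, the tool staying upright.
- petri_a: Bystander: covered petri dish, 61 mm across, 16 mm high, loose. Origin: centre of its underside.
- petri_b: Bystander: a second covered petri dish of the same size, loose. Origin: centre of its underside.
- vial: Bystander: capped sample vial, 28 mm across, 62 mm high, standing, loose. Origin: centre of its underside.
- forceps: Bystander: steel forceps lying flat, 15 x 132 x 9 mm, loose. Origin: centre of its underside.
- timer: Bystander: bench timer lying face up, 52 x 66 x 17 mm, loose. Origin: centre of its underside.
- dial_index (a point): Black T-shaped mark on the deck behind the dial (the side away from the lid), 44 mm from the dial's axis. The number at this mark is the one set, and the dish of that number is then under the lid. The numbers 1 to 8 run clockwise round the flange; number 1 is at the white-line end of the grip bar, 5 at its other end.

How it is judged:
By the outcome, as a careful person would: the job done as asked, in the order asked, and still so for the second after the job is handed in, while the arm keeps its last pose, push and grip.
It also fails if it takes over 61 s, if anything falls off the work surface, if the arm or the gripper's body presses on something with over 40 N, if the wrist force passes 120 N, or if a joint passes its speed limit or range.

## Working session

There is one attempt and no reset: what is moved stays moved. The work goes in short steps, Python scripts to look and compute and a tool call to move; the robot and the scene stay as the last step left them, time stands still between calls to the robot, and variables do not carry over. Pictures are saved under pics/ and viewed, at most 10 in all, crops included, and the job is handed in when it is done.

Besides the shell and the picture viewer there is one more tool, called after "Call:" as name(argument=value, ...), one argument or row to a line, values as JSON. jog_arm: Moves the arm, as the interface text tells. Its arguments: {"type":"object","properties":{"moves":{"type":"array"},"squeeze":{"type":"number"}},"required":["moves"]}

```bash
mkdir -p pics; ls; cat > h.py <<'E'
import numpy as np, cv2
from cell import env
def ray(s,px,T=None):
    K=np.array([[s['fx'],0,s['cx']],[0,s['fy'],s['cy']],[0,0,1]])
    u=cv2.undistortPoints(np.array([[px]],float),K,np.array(s['D'],float))[0,0]
    d=np.array([u[0],u[1],1.])
    if 'R' in s:
        R=np.array(s['R']);t=np.array(s['t']); return -R.T@t, R.T@d
    st=T; M=np.array(s['mount']); Rt=np.array(st['tcp_rot'])
    return Rt@M[:3,3]+np.array(st['eef_pos']), Rt@(M[:3,:3]@d)
def at_z(s,px,z,T=None):
    o,d=ray(s,px,T); return o+d*(z-o[2])/d[2]
def at_depth(s,px,T=None):
    o,d=ray(s,px,T); r=s['range_z'][int(round(px[1])),int(round(px[0]))]; return o+d*r
E
python3 - <<'E'
from h import *
for c in ['scene','side','wrist']:
    st=env.observe(); s=env.snapshot(c); cv2.imwrite(f'pics/{c}0.png',s['frame'])
    for n,z in [('dial_grip',96),('lid_tab',74),('lid',73.5),('dial_index',70),('viewer',0),('petri_a',0),('petri_b',0),('vial',0),('forceps',0),('timer',0)]:
        for q in env.place_of(c,n)[:2]:
            p=q['point'][::-1]; print(c,n,round(q['score'],2),np.round(p),np.round(at_z(s,p,z,st)),np.round(at_depth(s,p,st)))
print(st['time'],np.round(st['tcp_rot'],3))
E
```

```text
pics
scene dial_grip 0.82 [260. 168.] [576. 176.  96.] [562. 165. 104.]
scene lid_tab 0.59 [234. 194.] [452. 167.  74.] [441. 157.  81.]
scene lid_tab 0.31 [338. 234.] [ 410. -152.   74.] [ 487. -112.   20.]
scene lid 0.69 [253. 177.] [557. 189.  74.] [552. 185.  76.]
scene dial_index 0.76 [271. 168.] [640. 188.  70.] [637. 185.  72.]
scene dial_index 0.64 [235. 195.] [453. 166.  70.] [441. 156.  78.]
scene viewer 0.84 [259. 200.] [568. 182.   0.] [484. 115.  56.]
scene petri_a 0.85 [334. 238.] [492. -99.   0.] [ 474. -109.   14.]
scene petri_a 0.74 [304. 258.] [387. -77.   0.] [366. -91.  18.]
scene petri_b 0.85 [334. 238.] [492. -99.   0.] [ 474. -109.   14.]
scene petri_b 0.74 [304. 258.] [387. -77.   0.] [366. -91.  18.]
scene vial 0.8 [362. 218.] [ 617. -116.    0.] [ 592. -127.   16.]
scene vial 0.67 [349. 256.] [ 444. -163.    0.] [ 439. -166.    3.]
scene forceps 0.76 [350. 261.] [ 429. -174.    0.] [ 429. -174.   -0.]
scene timer 0.73 [386. 288.] [ 380. -279.    0.] [ 362. -285.   16.]
scene timer 0.68 [253. 180.] [662. 276.   0.] [534. 170.  77.]
side dial_grip 0.62 [336. 1
[... 948 characters left out ...]

wrist lid 0.82 [196.   1.] [536. 176.  74.] [538. 173.  80.]
wrist lid 0.43 [256.  22.] [590. 159.  74.] [591. 158.  79.]
wrist dial_index 0.93 [283.   1.] [615. 178.  70.] [615. 177.  73.]
wrist viewer 0.61 [253.  23.] [571. 177.   0.] [587. 157.  77.]
wrist petri_a 0.94 [213. 240.] [497. -97.   0.] [504. -89.  17.]
wrist petri_a 0.68 [136. 228.] [392. -79.   0.] [404. -72.  17.]
wrist petri_b 0.94 [213. 240.] [497. -97.   0.] [504. -89.  17.]
wrist petri_b 0.68 [136. 228.] [392. -79.   0.] [404. -72.  17.]
wrist vial 0.71 [292. 258.] [ 608. -126.   -0.] [622. -54. 134.]
wrist forceps 0.76 [175. 290.] [ 433. -179.    0.] [ 433. -179.   -0.]
1.1 [[ 0.  1.  0.]
 [ 1. -0. -0.]
 [-0.  0. -1.]]
```

Call:
jog_arm(
  moves=[
    {"xyz": [0.5, -0.5, -0.5], "yaw": 0, "claw": 1},
    {"xyz": [1, -1, -0.8], "yaw": 0, "claw": 1},
    {"xyz": [1, -1, -0.8], "yaw": 0, "claw": 1},
    {"xyz": [1, -1, -0.8], "yaw": 0, "claw": 1},
  ],
)

```text
time: 2.05
eef_pos: [569.6, 82.1, 272.6]
tcp_rot: [[-0.003, 1.0, 0.005], [1.0, 0.003, 0.0], [0.0, 0.005, -1.0]]
contact_force: [0.2, -0.4, -0.7]
gripper_width: 93.8
gripper_force: 0.0
```

```bash
cat > look.py <<'E'
import sys
from h import *
st=env.observe(); s=env.snapshot('wrist'); cv2.imwrite(f'pics/{sys.argv[1]}.png',s['frame'])
for n,z in [('dial_grip',96),('lid_tab',74),('lid',73.5),('dial_index',70)]:
    for q in env.place_of('wrist',n)[:2]:
        p=q['point'][::-1]; print(n,round(q['score'],2),np.round(p),np.round(at_z(s,p,z,st),1),np.round(at_depth(s,p,st),1))
print(st['time'],np.round(st['eef_pos'],1),np.round(st['tcp_rot'],3),np.round(s['mount'],2), np.round(st['contact_force'],1))
E
python3 look.py w1
```

```text
dial_grip 0.8 [319.  99.] [567.6 173.9  96. ] [567.6 173.4 112.3]
lid_tab 0.91 [227. 101.] [456.3 172.4  74. ] [458.6 172.2  81.6]
lid 0.95 [292.  98.] [535.  175.7  73.5] [568.6 162.9 452.4]
dial_index 0.86 [355.  97.] [612.3 178.1  70. ] [611.9 177.9  73.7]
2.05 [569.6  82.1 272.6] [[-0.003  1.     0.005]
 [ 1.     0.003  0.   ]
 [ 0.     0.005 -1.   ]] [[ 0.0000e+00 -9.6000e-01 -2.8000e-01  8.0810e+01]
 [ 1.0000e+00  0.0000e+00 -0.0000e+00  9.0000e-02]
 [ 0.0000e+00 -2.8000e-01  9.6000e-01 -1.7979e+02]
 [ 0.0000e+00  0.0000e+00  0.0000e+00  1.0000e+00]] [ 0.2 -0.4 -0.7]
```

View pics/w1.png

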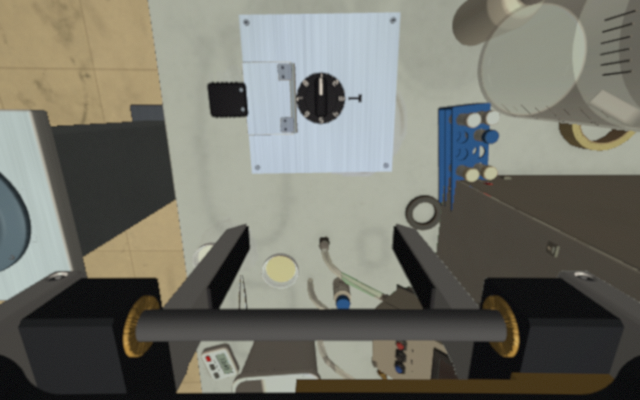

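Call:
jog_arm(
  moves=[
    {"xyz": [0.5, 0, 0.5], "yaw": 0, "claw": 0.2},
    {"xyz": [1, 0, 0.8], "yaw": 0, "claw": -0.23},
    {"xyz": [1, 0, 0.8], "yaw": 0, "claw": -0.23},
    {"xyz": [1, 0, 0.8], "yaw": 0, "claw": -0.23},
  ],
)

```text
time: 2.7
eef_pos: [569.7, 159.9, 203.6]
tcp_rot: [[-0.001, 1.0, -0.003], [1.0, 0.001, -0.001], [-0.001, -0.003, -1.0]]
contact_force: [0.2, 0.1, 1.0]
gripper_width: 65.5
gripper_force: 0.0
```

```bash
cat > cloud.py <<'E'
from h import *
def cloud(s,st):
    K=np.array([[s['fx'],0,s['cx']],[0,s['fy'],s['cy']],[0,0,1]])
    g=np.stack(np.meshgrid(np.arange(640),np.arange(400)),-1).reshape(-1,1,2).astype(float)
    u=cv2.undistortPoints(g,K,np.array(s['D'],float))[:,0]
    r=s['range_z'].reshape(-1); P=np.c_[u,np.ones(len(u))]*r[:,None]
    M=np.array(s['mount']); P=P@M[:3,:3].T+M[:3,3]
    P=P@np.array(st['tcp_rot']).T+np.array(st['eef_pos']); P[r==0]=np.nan
    return P.reshape(400,640,3)
def bar(P,c,lo=100,hi=120):
    m=(np.abs(P[...,2]-(lo+hi)/2)<(hi-lo)/2)&(np.hypot(P[...,0]-c[0],P[...,1]-c[1])<35)
    q=P[m][:,:2]
    (cx,cy),(w,h),a=cv2.minAreaRect(q.astype(np.float32)); print('bar n',len(q),'mean',q.mean(0),'rect',cx,cy,w,h,a,'z',np.median(P[m][:,2]))
    print('pca',np.linalg.eigh(np.cov(q.T)))
E
python3 look.py w2; python3 - <<'E'
from cloud import *
st=env.observe(); s=env.snapshot('wrist'); P=cloud(s,st)
bar(P,(568,175))
for x in range(520,630,6): 
    print(x,[ (lambda z: round(float(np.nanmedian(z)),1) if z.size else None)(P[...,2][(abs(P[...,0]-x)<3)&(abs(P[...,1]-y)<3)]) for y in (145,160,175,190,205)])
E
```

```text
dial_grip 0.65 [322. 177.] [570.6 175.8  96. ] [570.6 179.4 111.7]
lid_tab 0.63 [217. 172.] [458.1 175.8  74. ] [460.6 177.3  81. ]
lid_tab 0.45 [290. 173.] [536.1 175.3  74. ] [536.6 176.3  78.6]
lid 0.94 [287. 173.] [533.1 175.   73.5] [533.5 175.8  77.2]
dial_index 0.78 [362. 170.] [613.9 178.3  70. ] [613.8 178.4  70.5]
2.7 [569.7 159.9 203.6] [[-0.001  1.    -0.003]
 [ 1.     0.001 -0.001]
 [-0.001 -0.003 -1.   ]] [[ 0.0000e+00 -9.6000e-01 -2.8000e-01  8.0810e+01]
 [ 1.0000e+00  0.0000e+00 -0.0000e+00  8.0000e-02]
 [ 0.0000e+00 -2.8000e-01  9.6000e-01 -1.7979e+02]
 [ 0.0000e+00  0.0000e+00  0.0000e+00  1.0000e+00]] [0.2 0.1 1. ]
bar n 611 mean [569.67913295 177.26915487] rect 569.4642944335938 175.45040893554688 13.583207130432129 42.32357406616211 0.11839358508586884 z 110.53774633272336
pca EighResult(eigenvalues=array([ 15.45069531, 141.51355858]), eigenvectors=array([[-0.99986063, -0.01669498],
       [-0.01669498,  0.99986063]]))
520 [78.2, 77.4, 77.0, 319.1, 79.2]
526 [79.8, 77.0, 328.4, 325.2, 79.8]
532 [79.9, 77.2, 328.5, 325.1, 79.9]
538 [77.3, 77.4, 328.5, 325.5, 77.0]
544 [70.5, 305.3, 328.1, 324.4, 70.7]
550 [70.8, 253.5, 331.0, 319.4, 70.9]
556 [70.7, 77.6, 331.6, 319.0, 71.0]
562 [70.6, 82.1, 331.6, 319.3, 71.5]
568 [70.7, 111.0, 331.6, 318.9, 75.5]
574 [70.8, 110.5, 331.7, 319.0, 73.1]
580 [70.7, 80.2, 331.6, 319.1, 70.9]
586 [70.5, 77.0, 331.8, 319.0, 70.7]
592 [70.3, 266.6, 330.7, 319.4, 70.7]
598 [70.6, 307.1, 329.5, 324.8, 70.6]
604 [70.3, 70.5, 331.1, 325.2, 70.6]
610 [70.3, 70.3, 330.7, 324.9, 70.7]
616 [70.6, 70.6, 330.6, 324.4, 70.8]
622 [70.3, 70.3, 70.7, 319.0, 70.2]
628 [70.3, 70.6, 70.3, 320.5, 70.5]
```

View pics/w2.png

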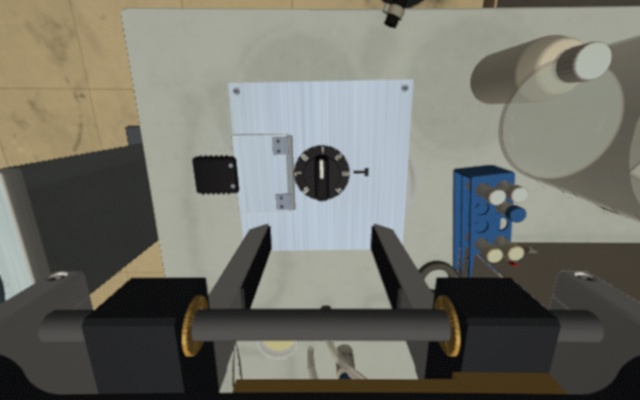

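Call:
jog_arm(
  moves=[
    {"xyz": [0.2, 0, 0.4], "yaw": 0, "claw": -0.23},
    {"xyz": [0.2, 0, 0.8], "yaw": 0, "claw": -0.23},
    {"xyz": [0.2, 0, 0.9], "yaw": 0, "claw": -0.23},
    {"xyz": [0.2, 0, 0.9], "yaw": 0, "claw": -0.23},
  ],
)

```text
time: 3.4
eef_pos: [569.4, 175.4, 132.6]
tcp_rot: [[0.001, 1.0, -0.002], [1.0, -0.001, -0.0], [-0.0, -0.002, -1.0]]
contact_force: [-0.1, 0.4, -0.2]
gripper_width: 36.5
gripper_force: 0.0
```

Call:
jog_arm(
  moves=[
    {"xyz": [0, 0, 0.3], "yaw": 0, "claw": -0.23},
    {"xyz": [0, 0, 0.64], "yaw": 0, "claw": -0.23},
    {"xyz": [0, 0, 0.64], "yaw": 0, "claw": -0.23},
    {"xyz": [0, 0, 0.64], "yaw": 0, "claw": -0.23},
  ],
)

```text
time: 3.8
eef_pos: [571.1, 175.9, 84.0]
tcp_rot: [[0.0, 1.0, 0.002], [1.0, -0.0, 0.0], [0.0, 0.002, -1.0]]
contact_force: [0.3, 1.2, 0.2]
gripper_width: 36.0
gripper_force: 0.0
```

Call:
jog_arm(
  moves=[
    {"xyz": [0, 0, 0], "yaw": 0, "claw": -1},
    {"xyz": [0, 0, 0], "yaw": 0, "claw": -1},
    {"xyz": [0, 0, 0], "yaw": 0, "claw": -1},
    {"xyz": [0, 0, 0], "yaw": 0, "claw": -1},
    {"xyz": [0, 0, 0], "yaw": 0, "claw": -1},
  ],
  squeeze=20,
)

```text
time: 4.3
eef_pos: [570.1, 176.1, 83.5]
tcp_rot: [[-0.001, 1.0, -0.0], [1.0, 0.001, -0.0], [-0.0, -0.0, -1.0]]
contact_force: [-3.9, -1.4, 6.2]
gripper_width: 14.2
gripper_force: 20.0
```

Call:
jog_arm(
  moves=[
    {"xyz": [0, 0, 0], "yaw": -0.13, "claw": -1},
    {"xyz": [0, 0, 0], "yaw": -0.26, "claw": -1},
    {"xyz": [0, 0, 0], "yaw": -0.4, "claw": -1},
    {"xyz": [0, 0, 0], "yaw": -0.55, "claw": -1},
    {"xyz": [0, 0, 0], "yaw": -0.7, "claw": -1},
    {"xyz": [0, 0, 0], "yaw": -0.85, "claw": -1},
    {"xyz": [0, 0, 0], "yaw": -1, "claw": -1},
    {"xyz": [0, 0, 0], "yaw": -1, "claw": -1},
  ],
)

```text
time: 5.1
eef_pos: [569.6, 175.9, 83.5]
tcp_rot: [[-0.709, 0.705, -0.001], [0.705, 0.709, -0.001], [0.001, -0.001, -1.0]]
contact_force: [-5.6, -0.4, 7.9]
gripper_width: 13.4
gripper_force: 20.0
```

Call:
jog_arm(
  moves=[
    {"xyz": [0, 0, 0], "yaw": -0.13, "claw": -1},
    {"xyz": [0, 0, 0], "yaw": -0.26, "claw": -1},
    {"xyz": [0, 0, 0], "yaw": -0.4, "claw": -1},
    {"xyz": [0, 0, 0], "yaw": -0.55, "claw": -1},
    {"xyz": [0, 0, 0], "yaw": -0.7, "claw": -1},
    {"xyz": [0, 0, 0], "yaw": -0.85, "claw": -1},
    {"xyz": [0, 0, 0], "yaw": -1, "claw": -1},
    {"xyz": [0, 0, 0], "yaw": -1, "claw": -1},
    {"xyz": [0, 0, 0], "yaw": -1, "claw": -1},
  ],
)

```text
time: 6.0
eef_pos: [569.5, 175.5, 83.5]
tcp_rot: [[-1.0, -0.001, -0.002], [-0.001, 1.0, -0.002], [0.002, -0.002, -1.0]]
contact_force: [-7.1, -2.8, 8.8]
gripper_width: 13.7
gripper_force: 20.0
```

```bash
python3 -c "
from h import *
s=env.observe();print({k:np.round(s[k],3) for k in ('joint_positions','moment','contact_force','tcp_rot')})"
```

```text
{'joint_positions': array([ 6.27100e+00,  1.49060e+01,  1.01902e+02, -8.40000e-02,
        6.33090e+01, -8.37390e+01]), 'moment': array([-0.468,  1.005,  0.129]), 'contact_force': array([-7.138, -2.805,  8.775]), 'tcp_rot': array([[-1.   , -0.001, -0.002],
       [-0.001,  1.   , -0.002],
       [ 0.002, -0.002, -1.   ]])}
```

Open a little, rise, and check the dial.

Call:
jog_arm(
  moves=[
    {"xyz": [0, 0, 0], "yaw": 0, "claw": -0.3},
    {"xyz": [0, 0, 0], "yaw": 0, "claw": -0.3},
    {"xyz": [0, 0, 0], "yaw": 0, "claw": -0.3},
    {"xyz": [0, 0, -0.2], "yaw": 0, "claw": -0.3},
    {"xyz": [0, 0, -0.8], "yaw": 0, "claw": -0.3},
    {"xyz": [0, 0, -1], "yaw": 0, "claw": -0.3},
  ],
)

```text
time: 6.6
eef_pos: [572.8, 176.4, 168.1]
tcp_rot: [[-1.0, -0.0, 0.008], [-0.0, 1.0, 0.001], [-0.008, 0.001, -1.0]]
contact_force: [0.7, 0.3, 1.0]
gripper_width: 33.1
gripper_force: 0.0
```

Call:
jog_arm(
  moves=[
    {"xyz": [0.5, 0, -0.3], "yaw": 0, "claw": 0.4},
    {"xyz": [1, 0, -0.6], "yaw": 0, "claw": 0.4},
    {"xyz": [1, 0, -0.6], "yaw": 0, "claw": 0.4},
    {"xyz": [1, 0, -0.6], "yaw": 0, "claw": 0.4},
  ],
)

```text
time: 7.0
eef_pos: [490.3, 176.1, 211.5]
tcp_rot: [[-1.0, -0.0, 0.003], [-0.0, 1.0, 0.0], [-0.003, 0.0, -1.0]]
contact_force: [-0.1, -0.6, 0.2]
gripper_width: 61.5
gripper_force: 0.0
```

```bash
python3 look.py w3; python3 - <<'E'
from cloud import *
st=env.observe(); s=env.snapshot('wrist'); P=cloud(s,st)
bar(P,(569,176))
E
```

```text
dial_grip 0.62 [319. 260.] [570.9 174.4  96. ] [562.1 174.5 112.1]
lid_tab 0.79 [318. 155.] [457.4 174.1  74. ] [456.4 174.1  80.5]
lid 0.96 [315. 223.] [535.7 169.7  73.5] [534.  169.8  77.7]
dial_index 0.67 [318. 280.] [612.5 173.2  70. ] [587.6 173.6 109.2]
7.0 [490.3 176.1 211.5] [[-1.    -0.     0.003]
 [-0.     1.     0.   ]
 [-0.003  0.    -1.   ]] [[   0.     -0.96   -0.28   80.52]
 [   1.      0.      0.      0.21]
 [  -0.     -0.28    0.96 -179.79]
 [   0.      0.      0.      1.  ]] [-0.1 -0.6  0.2]
bar n 484 mean [566.50307139 175.39600721] rect 569.2057495117188 175.3376922607422 42.060401916503906 13.875059127807617 1.8704198598861694 z 110.33228665763988
pca EighResult(eigenvalues=array([ 14.94655003, 152.67790348]), eigenvectors=array([[ 0.01013298, -0.99994866],
       [-0.99994866, -0.01013298]]))
```

View pics/w3.png

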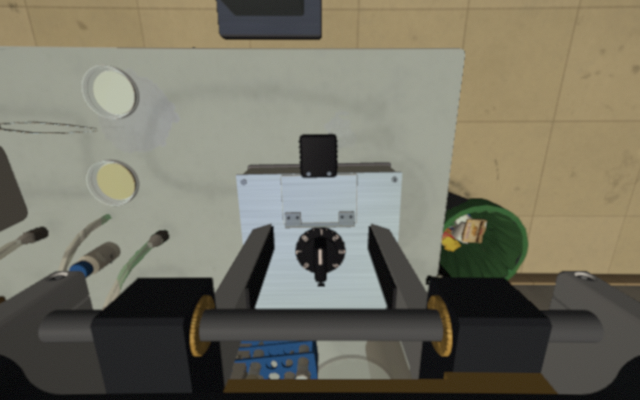

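```bash
python3 - <<'E'
import cv2
i=cv2.imread('pics/w3.png')[130:300,230:410]; cv2.imwrite('pics/w3c.png',cv2.resize(i,None,fx=3.4,fy=3.4,interpolation=2))
E
```

```text
(no output)
```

View pics/w3c.png

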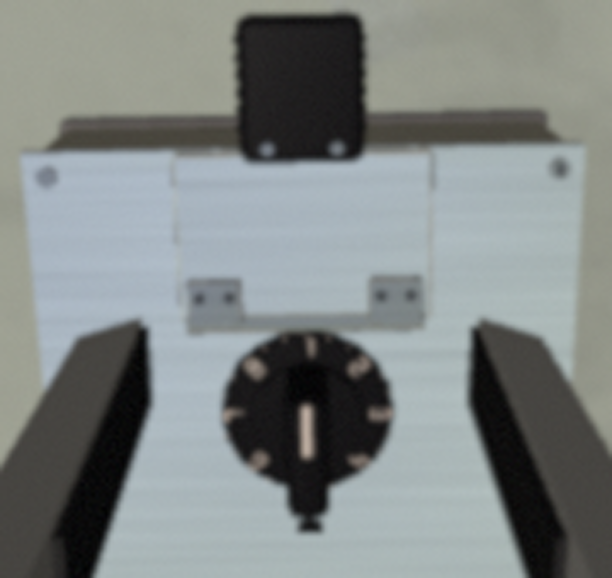

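Call:
jog_arm(
  moves=[
    {"xyz": [0.48, -0.02, 0], "yaw": 0, "claw": 0.4},
    {"xyz": [0.48, -0.02, 0.5], "yaw": 0, "claw": 0.4},
    {"xyz": [0.48, -0.02, 0.97], "yaw": 0, "claw": 0.4},
    {"xyz": [0.48, -0.02, 0.97], "yaw": 0, "claw": 0.4},
  ],
)

```text
time: 7.7
eef_pos: [447.6, 173.7, 127.4]
tcp_rot: [[-1.0, 0.0, -0.011], [0.0, 1.0, -0.002], [0.011, -0.002, -1.0]]
contact_force: [-0.5, 0.4, -0.6]
gripper_width: 66.0
gripper_force: 0.0
```

Call:
jog_arm(
  moves=[
    {"xyz": [0, 0, 0.3], "yaw": 0, "claw": 0.4},
    {"xyz": [0, 0, 0.7], "yaw": 0, "claw": 0.4},
    {"xyz": [0, 0, 0.97], "yaw": 0, "claw": 0.4},
    {"xyz": [0, 0, 0.97], "yaw": 0, "claw": 0.4},
    {"xyz": [0, 0, 0.97], "yaw": 0, "claw": 0.4},
  ],
)

```text
time: 8.2
eef_pos: [452.8, 174.5, 56.3]
tcp_rot: [[-1.0, 0.0, 0.001], [0.0, 1.0, 0.0], [-0.001, 0.0, -1.0]]
contact_force: [-1.0, 0.2, -0.3]
gripper_width: 65.8
gripper_force: 0.0
```

Call:
jog_arm(
  moves=[
    {"xyz": [0, 0, 0], "yaw": 0, "claw": -1},
    {"xyz": [0, 0, 0], "yaw": 0, "claw": -1},
    {"xyz": [0, 0, 0], "yaw": 0, "claw": -1},
    {"xyz": [0, 0, 0], "yaw": 0, "claw": -1},
    {"xyz": [0, 0, 0], "yaw": 0, "claw": -1},
  ],
  squeeze=25,
)

```text
time: 8.7
eef_pos: [452.2, 173.5, 55.8]
tcp_rot: [[-1.0, -0.001, 0.001], [-0.001, 1.0, -0.002], [-0.001, -0.002, -1.0]]
contact_force: [-0.5, -5.0, 3.0]
gripper_width: 39.9
gripper_force: 25.0
```

Call:
jog_arm(
  moves=[
    {"xyz": [-0.003, 0, -0.08], "yaw": 0, "claw": -1},
    {"xyz": [-0.013, 0, -0.163], "yaw": 0, "claw": -1},
    {"xyz": [-0.029, 0, -0.244], "yaw": 0, "claw": -1},
    {"xyz": [-0.051, 0, -0.322], "yaw": 0, "claw": -1},
    {"xyz": [-0.08, 0, -0.4], "yaw": 0, "claw": -1},
    {"xyz": [-0.114, 0, -0.474], "yaw": 0, "claw": -1},
    {"xyz": [-0.154, 0, -0.547], "yaw": 0, "claw": -1},
    {"xyz": [-0.2, 0, -0.614], "yaw": 0, "claw": -1},
    {"xyz": [-0.25, 0, -0.678], "yaw": 0, "claw": -1},
    {"xyz": [-0.306, 0, -0.738], "yaw": 0, "claw": -1},
  ],
)

```text
time: 9.7
eef_pos: [473.5, 173.8, 112.5]
tcp_rot: [[-1.0, -0.001, -0.007], [-0.0, 1.0, -0.001], [0.007, -0.001, -1.0]]
contact_force: [-3.1, -4.3, -7.9]
gripper_width: 39.9
gripper_force: 25.0
```

Call:
jog_arm(
  moves=[
    {"xyz": [0, 0, 0], "yaw": 0, "claw": -1},
    {"xyz": [0, 0, 0], "yaw": 0, "claw": -1},
    {"xyz": [0, 0, 0], "yaw": 0, "claw": -1},
  ],
)

```text
time: 10.0
eef_pos: [474.0, 173.9, 112.9]
tcp_rot: [[-1.0, -0.0, -0.006], [-0.0, 1.0, -0.001], [0.006, -0.001, -1.0]]
contact_force: [-3.6, -4.6, -4.8]
gripper_width: 39.8
gripper_force: 25.0
```

```bash
cat > lid.py <<'E'
import sys
from cloud import *
st=env.observe(); s=env.snapshot('wrist'); P=cloud(s,st); cv2.imwrite(f'pics/{sys.argv[1]}.png',s['frame'])
print(st['eef_pos'],st['contact_force'],st['gripper_width'])
q=P.reshape(-1,3); q=q[(q[:,0]>490)&(q[:,0]<536)&(abs(q[:,1]-175)<44)&(q[:,2]>75)&(q[:,2]<130)]
print(len(q))
for _ in range(4):
    a=np.polyfit(q[:,0],q[:,2],1); r=q[:,2]-np.polyval(a,q[:,0]); q=q[abs(r)<max(2,1.5*np.median(abs(r)))]
print('lid slope deg',np.degrees(np.arctan(-a[0])),'n',len(q),'resid',np.std(r),'z at hinge',np.polyval(a,535.4))
print(len(q),q.min(0),q.max(0))
s=env.snapshot('side'); cv2.imwrite(f'pics/{sys.argv[1]}s.png',cv2.resize(s['frame'][100:280,230:450],None,fx=3,fy=3))
E
python3 lid.py w4
```

```text
[473.97463616 173.89408114 112.91823026] [-3.56205869 -4.64647772 -4.80345806] 39.84120666523338
1773
lid slope deg 40.56107505217069 n 1352 resid 0.4064109370376244 z at hinge 78.33675856157186
1352 [490.10007235 144.21793796  77.24128286] [535.99735598 203.57600562 118.59797434]
```

View pics/w4s.png

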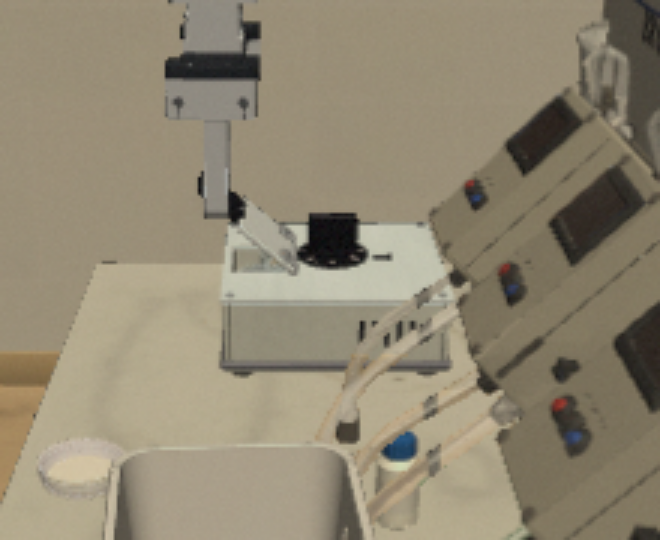

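View pics/w4.png

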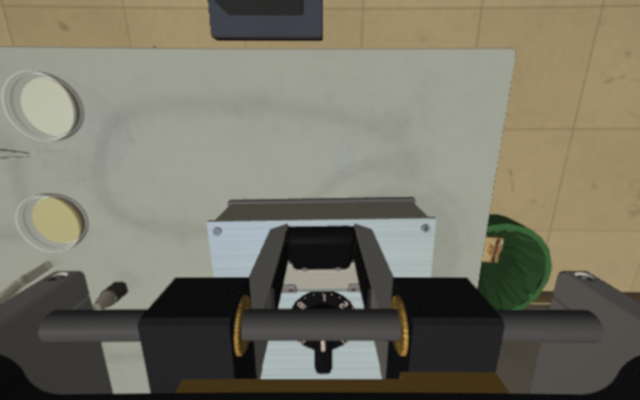

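```bash
cat > lid2.py <<'E'
from cloud import *
def full(c):
    st=env.observe(); s=env.snapshot(c)
    if c=='wrist': P=cloud(s,st)
    else:
        R=np.array(s['R']);t=np.array(s['t'])
        T=dict(tcp_rot=R.T,eef_pos=-R.T@t); s2=dict(s); s2['mount']=np.eye(4); P=cloud(s2,T)
    tr=env.trace(c,'lid'); m=tr[0]['pixels']
    q=P[m]; q=q[np.isfinite(q[:,0])]; print(c,tr[0]['score'],tr[0]['rect'],len(q))
    q=q[(q[:,0]>485)&(q[:,0]<545)&(abs(q[:,1]-175)<46)&(q[:,2]>74)&(q[:,2]<135)]
    if len(q)<30: return
    best=None;rng=np.random.default_rng(0)
    for _ in range(500):
        a=q[rng.choice(len(q),3,replace=False)]; n=np.cross(a[1]-a[0],a[2]-a[0]); l=np.linalg.norm(n)
        if l<50: continue
        k=abs((q-a[0])@n/l)<1
        if best is None or k.sum()>best.sum(): best=k
    k=q[best]; n=np.linalg.svd(k-k.mean(0))[2][2]; n*=np.sign(n[2])
    print(' n',n,'tilt',np.degrees(np.arctan2(n[0],n[2])),len(k),k.min(0),k.max(0),'z@535.4',k.mean(0)[2]-n[0]/n[2]*(535.4-k.mean(0)[0]))
    m=(abs(P[...,0]-640)<20)&(abs(P[...,1]-175)<60)&(abs(P[...,2]-70)<8)
    if m.sum()>20: print(' deck z',np.median(P[m][:,2]))
    for nm,z in (('lid_tab',130),):
        for o in env.place_of(c,nm)[:1]: print(nm,o['score'],o['point'])
for c in ('wrist','scene','side'): full(c)
E
python3 lid2.py
```

```text
wrist 0.83 [320.0, 260.2, 74.3, 67.5] 4461
 n [0.64615795 0.01069643 0.76312875] tilt 40.25532557550824 1455 [485.76590371 145.12919241  76.09007262] [539.05022034 203.5959484  121.34023861] z@535.4 78.50146145923794
 deck z 70.2825263219839
lid_tab 0.95 [246.6, 318.3]
scene 0.48 [247.8, 172.9, 36.0, 15.0] 200
 n [0.65034668 0.02849116 0.75910306] tilt 40.587669167700554 53 [488.16655888 137.30176139  74.6415492 ] [527.80954355 199.83315699 108.82544968] z@535.4 68.22982978435097
 deck z 71.07139432320392
lid_tab 0.8 [172.5, 236.4]Traceback (most recent call last):
  File "lid2.py", line 24, in <module>
    for c in ('wrist','scene','side'): full(c)
                                       ~~~~^^^
  File "lid2.py", line 8, in full
    tr=env.trace(c,'lid'); m=tr[0]['pixels']
                             ~~^^^
IndexError: list index out of range
```

Call:
jog_arm(
  moves=[
    {"xyz": [-0.016, 0, -0.018], "yaw": 0, "claw": -1},
    {"xyz": [-0.032, 0, -0.035], "yaw": 0, "claw": -1},
    {"xyz": [-0.048, 0, -0.051], "yaw": 0, "claw": -1},
    {"xyz": [-0.048, 0, -0.051], "yaw": 0, "claw": -1},
    {"xyz": [-0.048, 0, -0.051], "yaw": 0, "claw": -1},
    {"xyz": [-0.048, 0, -0.051], "yaw": 0, "claw": -1},
  ],
)

```text
time: 11.1
eef_pos: [477.4, 173.9, 116.4]
tcp_rot: [[-1.0, -0.0, -0.006], [-0.0, 1.0, -0.001], [0.006, -0.001, -1.0]]
contact_force: [-2.1, -4.2, -7.7]
gripper_width: 39.6
gripper_force: 25.0
```

```bash
python3 lid2.py 2>/dev/null; python3 lid.py w5
```

```text
wrist 0.64 [320.9, 256.8, 73.3, 62.9] 4057
 n [0.68683201 0.01226423 0.72671272] tilt 43.38392778874259 1225 [485.4640248  144.7998396   75.90021094] [539.48306924 203.15804334 126.716393  ] z@535.4 78.8005169351679
 deck z 70.30942984611406
lid_tab 0.7 [246.7, 320.2]
scene 0.54 [246.1, 172.2, 32.5, 15.5] 209
 n [0.692849   0.02908162 0.72049603] tilt 43.87935642287004 68 [486.60073381 138.71311253  76.93200927] [526.62453104 199.91307142 113.82493143] z@535.4 67.9115486197534
 deck z 70.9227031918976
lid_tab 0.72 [167.2, 238.2]
side 0.6 [319.1, 178.4, 25.9, 22.9] 266
 n [0.68625261 0.0154797  0.72719855] tilt 43.3406758034467 162 [487.60009551 130.57937047  75.36035211] [536.98764028 218.62051023 123.18189191] z@535.4 76.84574142676853
 deck z 69.52253693376832
lid_tab 0.59 [164.4, 308.6]
[477.40903238 173.93782042 116.42338797] [-2.61782582 -4.49989904 -7.74921416] 39.986850758196766
1564
lid slope deg 45.20466822320526 n 1044 resid 0.8326403403917932 z at hinge 77.91512268539168
1044 [490.08437711 144.84405753  78.23589624] [535.95060611 203.29204047 124.61948513]
```

Call:
jog_arm(
  moves=[
    {"xyz": [-0.006, 0, -0.006], "yaw": 0, "claw": -1},
    {"xyz": [-0.012, 0, -0.012], "yaw": 0, "claw": -1},
    {"xyz": [-0.012, 0, -0.012], "yaw": 0, "claw": -1},
    {"xyz": [-0.012, 0, -0.012], "yaw": 0, "claw": -1},
    {"xyz": [-0.012, 0, -0.012], "yaw": 0, "claw": -1},
    {"xyz": [-0.012, 0, -0.012], "yaw": 0, "claw": -1},
    {"xyz": [-0.012, 0, -0.012], "yaw": 0, "claw": -1},
  ],
)

```text
time: 12.35
eef_pos: [478.2, 173.9, 117.2]
tcp_rot: [[-1.0, -0.0, -0.007], [-0.0, 1.0, -0.001], [0.007, -0.001, -1.0]]
contact_force: [-3.5, -5.1, -8.3]
gripper_width: 39.9
gripper_force: 25.0
```

```bash
python3 lid2.py 2>/dev/null; python3 - <<'E'
from cloud import *
st=env.observe(); s=env.snapshot('wrist'); print(st['joint_vel'],st['eef_pos']); cv2.imwrite('pics/w6.png',cv2.resize(s['frame'][190:390,220:430],None,fx=2.8,fy=2.8))
E
```

```text
wrist 0.58 [320.7, 255.9, 73.0, 62.0] 3916
 n [0.69491751 0.01337297 0.7189651 ] tilt 44.02559595157589 1167 [485.11176706 145.54110803  75.5501592 ] [539.97870045 202.57527332 128.24516151] z@535.4 78.89425035940113
 deck z 70.3142643249135
lid_tab 0.92 [247.5, 318.9]
scene 0.66 [248.2, 173.1, 37.1, 16.7] 215
 n [0.69660372 0.02224313 0.71711122] tilt 44.16891971718409 79 [485.44926481 137.51654087  74.57562447] [529.21739262 200.33908256 114.50338933] z@535.4 67.91792857327283
 deck z 71.07891878818563
lid_tab 0.72 [170.7, 235.8]
side 0.76 [312.2, 177.4, 34.2, 25.9] 286
 n [0.69261277 0.00986108 0.7212422 ] tilt 43.83996457730261 157 [487.62434565 130.32533322  75.98605402] [536.9951874  215.56746258 123.34865505] z@535.4 76.93355036782924
 deck z 69.59435865738087
[-0.06040547 -0.0202141   0.03136198  0.0855454  -0.05191628  0.04449955] [478.18336575 173.93617673 117.15546042]
```

View pics/w6.png

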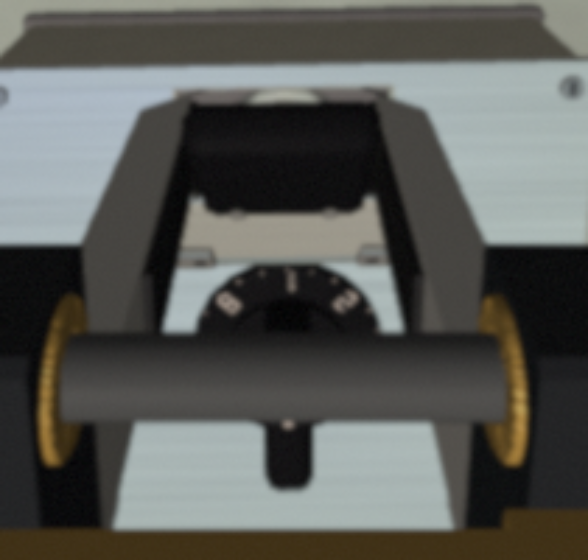

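```bash
python3 -c "
from cell import env
print(env.close_job())"
```

```text
the job is handed in; nothing more can be done
None
```

I turned the dial from 3 to 5 with the lid shut and handed the job in with the arm still holding the lid by its tab at about 45 degrees: the three cameras read about 44, the arm's own position about 46. The bystander items were not touched, and the job took about 13 s; the judge's result was not shown.

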